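# Put the gas purifier cartridges back in their own bays

## Robot

A 7-joint arm with a two-finger parallel gripper is mounted at the origin on a cart in front of the work surface, level with it; the furniture and walls round the work are solid. World frame = base frame: x ahead of the robot, y to its left, z up, the work surface at z = 0. Lengths are in m, angles in rad, forces in N, time in s.
With the tool pointing down it reaches from about 0.35 to 0.9 m from the base axis. Payload 7.2 kg.
Tool frame: the origin (TCP) lies at the very end of the fingers, on their centre line; the grasp point (between the pads) lies 19 mm behind it (robot.grip_point_offset is the x of the grasp point in the tool frame, in m); x points along the fingers, y is the direction in which the jaws open and shut, and the axes are right-handed (so a half turn about x gives the same grasp; the last joint's range is limited). The gripper opens to 85 mm and grips with 20 to 120 N. Pads are 22 mm wide; open, the fingers measure 114 mm over their backs; the gripper's body (76 mm by 85 mm) begins 54 mm behind the grasp point. The pads swing forward as they close: fully open they stand 13 mm farther back than shut.
Start: joints at [1.229, 0.411, -0.013, 1.596, 0.006, 1.134, -0.082], TCP at [0.169, -0.602, 0.231] pointing down, gripper open.
Joint ranges: [-2.95, 2.95], [-0.29, 1.99], [-1.47, 1.44], [0.14, 2.54], [-1.03, 4.17], [0.13, 1.85], [-2.86, 2.86]. Speed limits (rad/s): [2.39, 2.39, 3.01, 3.01, 3.14, 3.14, 3.14].

## Interface

Orientations are given as a rotation vector (axis times angle).
In Python, from cell import robot gives the robot as it stands. The module is installed in compiled form; this text tells all that it offers.
- The arm moves only by the tool move_arm, never from a script. Its argument "targets" is a list of rows, each a list of 3 entries, a list of its own where there are three numbers: the finger opening in mm, from 0 to 85.4, then the shift along the tool's x, y, z scaled (see below), then the turn about the tool's x scaled (see below). In form: [[jaw, [x, y, z], yaw], ...]. A call has 1 to 12 rows; each row shifts and turns the pose as measured when the row begins, along the tool's axes as they then stand; what a row does not reach is not made up. The controller multiplies each number of a shift by 0.25 m and each number of a turn by 90 degrees. A row lasts 1/8 s, in which the tool goes at most 62.5 mm and 10.7 degrees, less where a joint would pass 70% of its speed; a pose out of reach is approached as far as the arm can. A call with a number of a shift or a turn outside -1 to 1 is refused whole. A call with a gripper value outside its range is refused whole. The fingers move at their own pace and stop on an object; the grip force is fixed at half the most. Time passes only in rows, so rows that do not move let the fingers close. It gives the time, the measured TCP pose, the force and the opening at its end, in the units of the state.
- robot.state(): the state, without advancing time (a new reading comes with each control period).
- robot.snapshot(name): name is "scene" or "top" or "wrist"; returns (picture, depth): 384x512x3 uint8, red, green, blue; 384x512 float32, m along the optical axis (not along the pixel's ray), 0 where there is no reading.
- robot.calibration(name): a dict with "fx", "fy", "cx", "cy" (pixels), "rvec" (rotation vector, rad) and "tvec" (3), from world to camera coordinates, as OpenCV has them; the wrist camera has in their place "T_tool_cam" (4x4, takes a point from camera to tool coordinates, whose origin is the TCP and whose axes are the tool frame's). Camera axes: x right, y down, z forward; pixel columns grow to the right and rows downward; lengths in m; the calibration is good to about 2 mm. A picture is of the moment at which its call begins: read the wrist's pose just before it. calibration takes no time and is no camera call.
- robot.finish_job(): hands the job in, once; it reports no verdict.
The state is a dict: "clock": time; "q": joint angles; "joint_velocities": joint speeds; "tau": joint torques, N m; "eef_pos": TCP position; "ee_rot": TCP orientation; "force": force on the tool from outside, world axes, zero at the start; "moment": the same for the moment, N m; "width": opening from 0.0 (shut) to 1.0 (fully open).
Only numpy, scipy, OpenCV 4.12 (cv2) and the standard library are available. Lean on these libraries where they do the work, as an engineer would, in place of code of your own. Each camera call takes 0.05 s, during which the arm holds its last target. There are 200 camera calls.

## Task

After servicing, the four gas purifier cartridges were plugged into the wrong bays of the manifold. Swap them round so that each stands fully home and upright in the bay whose collar has its own colour and the grey spare bay is empty again; you may park a cartridge in the grey bay on the way, but never lay one over or put it down on the bench, because its open spigot must stay clean. Leave the tin, the spanner and the screwdriver where they lie.

Things in the scene. Friction and masses are not known exactly. Their poses are not given: they have to be found in the camera images.
- cart_red_centre (a point): The red purifier cartridge: an upright round aluminium can, 40 mm across and 64 mm tall, with a red band and a ribbed red cap, and under it a round spigot 20 mm across and 16 mm long with a bevelled tip; 80 mm tall in all, about 160 g, grasped across the can. This point is the middle of the can: on its axis, 32 mm above the can's underside (its shoulder), 32 mm below the cap's top and 48 mm above the tip of the spigot; z points up along the axis.
- cart_blue_centre (a point): The blue purifier cartridge: an upright round aluminium can, 40 mm across and 64 mm tall, with a blue band and a ribbed blue cap, and under it a round spigot 20 mm across and 16 mm long with a bevelled tip; 80 mm tall in all, about 160 g, grasped across the can. This point is the middle of the can: on its axis, 32 mm above the can's underside (its shoulder), 32 mm below the cap's top and 48 mm above the tip of the spigot; z points up along the axis.
- cart_yellow_centre (a point): The yellow purifier cartridge: an upright round aluminium can, 40 mm across and 64 mm tall, with a yellow band and a ribbed yellow cap, and under it a round spigot 20 mm across and 16 mm long with a bevelled tip; 80 mm tall in all, about 160 g, grasped across the can. This point is the middle of the can: on its axis, 32 mm above the can's underside (its shoulder), 32 mm below the cap's top and 48 mm above the tip of the spigot; z points up along the axis.
- cart_green_centre (a point): The green purifier cartridge: an upright round aluminium can, 40 mm across and 64 mm tall, with a green band and a ribbed green cap, and under it a round spigot 20 mm across and 16 mm long with a bevelled tip; 80 mm tall in all, about 160 g, grasped across the can. This point is the middle of the can: on its axis, 32 mm above the can's underside (its shoulder), 32 mm below the cap's top and 48 mm above the tip of the spigot; z points up along the axis.
- bay_red_rim (a point): The bay with the red collar (home of the red cartridge, at the start another stands here): a fixed ribbed ring, 54 mm across, with an upright bore 24 mm across and 18 mm deep, its mouth a cone widening to 36 mm. This point is the centre of the mouth, level with the rim's top, 44 mm above the worktop; z up, y along the row of bays, x across it. Fully home, a cartridge's shoulder rests on the rim: its middle is 32 mm above this point.
- bay_blue_rim (a point): The bay with the blue collar (home of the blue cartridge, at the start another stands here): a fixed ribbed ring, 54 mm across, with an upright bore 24 mm across and 18 mm deep, its mouth a cone widening to 36 mm. This point is the centre of the mouth, level with the rim's top, 44 mm above the worktop; z up, y along the row of bays, x across it. Fully home, a cartridge's shoulder rests on the rim: its middle is 32 mm above this point.
- bay_yellow_rim (a point): The bay with the yellow collar (home of the yellow cartridge, at the start another stands here): a fixed ribbed ring, 54 mm across, with an upright bore 24 mm across and 18 mm deep, its mouth a cone widening to 36 mm. This point is the centre of the mouth, level with the rim's top, 44 mm above the worktop; z up, y along the row of bays, x across it. Fully home, a cartridge's shoulder rests on the rim: its middle is 32 mm above this point.
- bay_green_rim (a point): The bay with the green collar (home of the green cartridge, at the start another stands here): a fixed ribbed ring, 54 mm across, with an upright bore 24 mm across and 18 mm deep, its mouth a cone widening to 36 mm. This point is the centre of the mouth, level with the rim's top, 44 mm above the worktop; z up, y along the row of bays, x across it. Fully home, a cartridge's shoulder rests on the rim: its middle is 32 mm above this point.
- bay_grey_rim (a point): The bay with the grey collar (spare, empty at the start): a fixed ribbed ring, 54 mm across, with an upright bore 24 mm across and 18 mm deep, its mouth a cone widening to 36 mm. This point is the centre of the mouth, level with the rim's top, 44 mm above the worktop; z up, y along the row of bays, x across it. Fully home, a cartridge's shoulder rests on the rim: its middle is 32 mm above this point.
- manifold: Low aluminium manifold, fixed, 80 mm deep, 384 mm long, deck 24 mm above the worktop, carrying the five bays in one row, 75 mm apart, in any order. Origin under its centre, y along the row, x across it. Across the row the fingers have free room; along it only 35 mm lie between neighbouring cans. A cartridge in a bay stands by itself and lifts straight out without force.
- oring_tin: Bystander: round grey tin, 56 mm across and 21 mm tall, to the left of the manifold; origin at the centre of its underside.
- spanner: Bystander: small steel open-ended spanner, 128 mm long and 5 mm thick, lying to the left of the manifold; origin at the middle of its underside, y along it.
- driver: Bystander: small screwdriver with a red handle, 160 mm long and 22 mm thick, lying behind the manifold; origin at the middle of its underside, y along it.

How it is judged:
By the outcome, as a careful person would: the job done as asked, in the order asked, and still so for the second after the job is handed in, with the robot touching nothing.
It also fails if it takes over 112 s, if anything falls off the work surface, if the arm or the gripper's body presses on something with over 40 N, if the wrist force passes 120 N, or if a joint passes its speed limit or range.

## Working session

There is one attempt and no reset: what is moved stays moved. The work goes in short steps, Python scripts to look and compute and a tool call to move; the robot and the scene stay as the last step left them, time stands still between calls to the robot, and variables do not carry over. Pictures are saved under pics/ and viewed, about 12 in all and at most 16, crops included, and the job is handed in when it is done.

Besides the shell and the picture viewer there is one more tool, called after ">>>" in YAML: its name, and indented under it one key for each argument. move_arm: Moves the arm, as the interface text tells. Its arguments: {"type":"object","properties":{"targets":{"type":"array","items":{"type":"array"}}},"required":["targets"]}

```bash
mkdir -p pics; python3 - <<'E'
from cell import robot
import cv2,numpy as np
print(robot.state(), robot.grip_point_offset)
for n in("top","scene"):
    p,d=robot.snapshot(n); cv2.imwrite(f"pics/{n}0.png",p[:,:,::-1]); np.savez(f"{n}0.npz",p=p,d=d); print(n,robot.calibration(n))
print(robot.calibration("wrist"))
E
```

```text
{'clock': 0.0, 'q': array([ 1.22876679,  0.41191532, -0.01267206,  1.59709186,  0.00563355,
        1.1342755 , -0.08220745]), 'joint_velocities': array([-4.39345027e-04, -4.61339713e-04,  1.00198596e-03, -6.22530652e-04,
        1.11124721e-04, -8.34898323e-05, -4.03459492e-04]), 'tau': array([-1.17380663e-03, -6.00610256e+01,  6.81772660e-01, -2.99403834e+01,
        1.39155064e-02,  1.05827517e-02,  3.00362547e-05]), 'eef_pos': array([ 0.16879973, -0.60124181,  0.23042411]), 'ee_rot': array([ 2.07520428,  0.28765097, -2.07601506]), 'force': array([ 0.53455476,  0.30462631, -0.09103794]), 'moment': array([-0.05478738,  0.04419971,  0.02361666]), 'width': 0.9984542013398583} -0.0187
top {'fx': 453.2238620663629, 'fy': 453.2238620663629, 'cx': 256.84780324995216, 'cy': 194.6040387727888, 'rvec': array([ 2.11953604, -2.11947331,  0.20423667]), 'tvec': array([-0.04804404,  0.50804781,  1.1446679 ])}
scene {'fx': 441.32802308676224, 'fy': 441.32802308676224, 'cx': 252.55064071214852, 'cy': 191.7869229812646, 'rvec': array([ 1.22942512, -2.18218535,  1.08102663]), 'tvec': array([0.22721872, 0.34791457, 0.94687386])}
{'fx': 266.4368503770672, 'fy': 266.4368503770672, 'cx': 255.81545583348432, 'cy': 190.75069010861841, 'T_tool_cam': array([[ 4.00488059e-05, -2.71533737e-01,  9.62428921e-01,
        -1.43500014e-01],
       [ 9.99999094e-01, -1.28431192e-03, -4.03959998e-04,
         3.24864316e-04],
       [ 1.34574771e-03,  9.62428065e-01,  2.71533439e-01,
        -6.96264550e-02],
       [ 0.00000000e+00,  0.00000000e+00,  0.00000000e+00,
         1.00000000e+00]])}
```

View pics/top0.png

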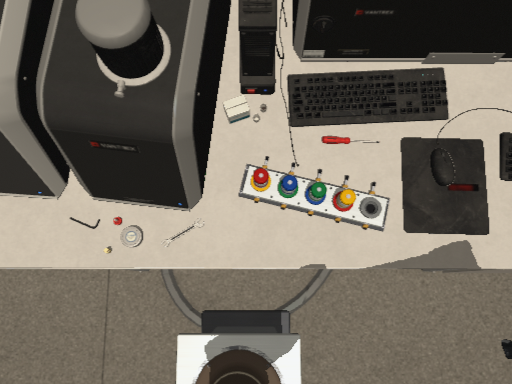

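View pics/scene0.png

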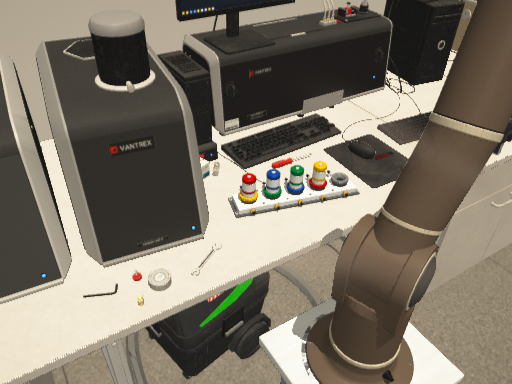

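```bash
cat > h.py <<'E'
import numpy as np,cv2
from cell import robot
from scipy.spatial.transform import Rotation as R
def ray(c,uv,z):
    Rm=cv2.Rodrigues(c["rvec"])[0]; o=-Rm.T@c["tvec"]
    d=Rm.T@np.array([(uv[0]-c["cx"])/c["fx"],(uv[1]-c["cy"])/c["fy"],1]); return o+d*(z-o[2])/d[2]
def blobs(p,lo,hi,amin=20):
    h=cv2.cvtColor(p,cv2.COLOR_RGB2HSV); m=cv2.inRange(h,lo,hi)
    n,l,s,c=cv2.connectedComponentsWithStats(m); return [(s[i,4],c[i],s[i]) for i in range(1,n) if s[i,4]>amin]
HUE=dict(blue=((105,130,40),(125,255,255)),green=((60,110,30),(90,255,255)),yellow=((18,150,80),(32,255,255)),red=((0,160,60),(8,255,255)),red2=((172,160,60),(180,255,255)))
def pose():
    s=robot.state(); return np.array(s["eef_pos"]),R.from_rotvec(s["ee_rot"]),s
E
python3 - <<'E'
from h import *
z=np.load("top0.npz");p,d=z["p"],z["d"];c=robot.calibration("top")
for k,(lo,hi) in HUE.items():
    for a,ct,s in blobs(p,lo,hi):
        if 235<ct[0]<395 and 160<ct[1]<230: print(k,a,ct.round(1),s[:4],ray(c,ct,.108).round(4), d[int(ct[1]),int(ct[0])])
P,r,s=pose();print(r.as_matrix().round(3))
x=cv2.resize(p[155:235,230:395],None,fx=4,fy=4,interpolation=cv2.INTER_CUBIC)
z=np.load("scene0.npz")["p"][150:220,220:370]
y=cv2.resize(z,(660,308),interpolation=cv2.INTER_CUBIC)
cv2.imwrite("pics/c1.png",np.vstack([x,y])[:600,:,::-1])
E
```

```text
blue 163 [289.2 182.7] [282 175  15  16] [ 0.5269 -0.1294  0.108 ] 1.1386075
blue 81 [313.1 198. ] [306 187  20  18] [ 0.4878 -0.1886  0.108 ] 1.1636013
green 92 [286.1 191.4] [278 181  20  17] [ 0.5047 -0.1215  0.108 ] 1.1621927
green 165 [318.  189.8] [311 182  15  16] [ 0.5087 -0.2013  0.108 ] 1.1332763
yellow 93 [259.9 185. ] [251 176  20  15] [ 0.5212 -0.0557  0.108 ] 1.1569241
yellow 181 [347.1 196.6] [340 189  16  16] [ 0.4915 -0.2737  0.108 ] 1.1307615
red 159 [260.4 175.7] [254 168  14  16] [ 0.5451 -0.057   0.108 ] 1.1475961
red 89 [340.  203.9] [333 192  20  19] [ 0.473  -0.2552  0.108 ] 1.1673594
[[-0.001  0.27  -0.963]
 [ 0.001 -0.963 -0.27 ]
 [-1.    -0.001  0.   ]]
```

View pics/c1.png

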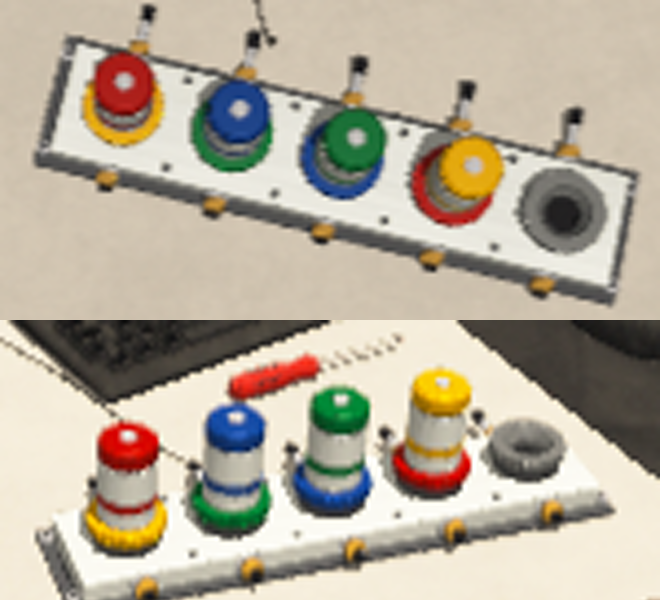

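>>> move_arm:
  targets:
    - [85,[0,0,0],-0.112]
    - [85,[0,0,0],-0.112]
    - [85,[0,0,0],-0.112]
    - [85,[0,0,0],-0.112]
    - [85,[0,0,0],-0.112]
    - [85,[0,0,0],-0.112]

```text
clock: 0.85
eef_pos: [0.1684, -0.5994, 0.2273]
ee_rot: [1.364, 1.111, -1.36]
force: [0.6, -0.4, 0.4]
width: 0.996
```

>>> move_arm:
  targets:
    - [85,[0,0.117,-0.198],0]
    - [85,[0,0.117,-0.198],0]
    - [85,[0,0.117,-0.198],0]
    - [85,[0,0.117,-0.198],0]
    - [85,[0,0.117,-0.198],0]
    - [85,[0,0.117,-0.198],0]
    - [85,[0,0.117,-0.198],0]
    - [85,[0,0.117,-0.198],0]
    - [85,[0,0,0],0]

```text
clock: 1.98
eef_pos: [0.4854, -0.249, 0.2255]
ee_rot: [1.366, 1.116, -1.361]
force: [-0.2, -1.3, -0.7]
width: 0.996
```

```bash
python3 - <<'E'
from h import *
P,r,s=pose();print(P.round(4),r.as_matrix().round(3),s["q"].round(2),s["clock"])
p,d=robot.snapshot("wrist");cv2.imwrite("pics/w1.png",p[:,:,::-1]);np.savez("w1.npz",p=p,d=d,P=P,r=r.as_matrix())
E
```

```text
[ 0.4854 -0.249   0.2255] [[-0.005  0.978 -0.207]
 [ 0.011 -0.207 -0.978]
 [-1.    -0.007 -0.01 ]] [ 0.75  0.32 -0.45  1.77  0.15  1.09  0.04] 1.975
```

View pics/w1.png

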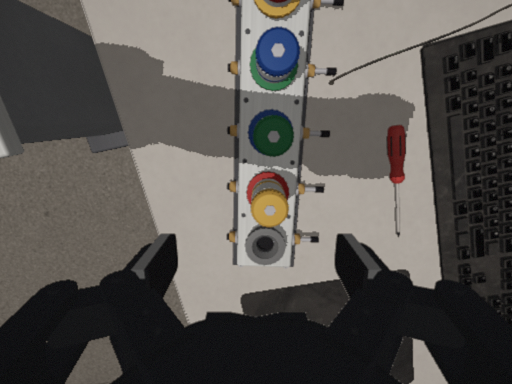

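```bash
cat >> h.py <<'E'
def cloud(P,Rm,d):
    c=robot.calibration("wrist");T=c["T_tool_cam"];v,u=np.mgrid[:384,:512]
    X=np.stack([(u-c["cx"])*d/c["fx"],(v-c["cy"])*d/c["fy"],d],-1)
    X=X@T[:3,:3].T+T[:3,3]; return X@Rm.T+P
def tops(p,d,W,zlo,zhi,amin=60):
    m=((W[...,2]>zlo)&(W[...,2]<zhi)&(d>0)).astype(np.uint8); m[255:]=0
    n,l,s,c=cv2.connectedComponentsWithStats(m)
    for i in range(1,n):
        if s[i,4]<amin: continue
        q=W[l==i]; (cx,cy),rad=cv2.minEnclosingCircle(q[:,:2].astype(np.float32))
        h=cv2.cvtColor(p,cv2.COLOR_RGB2HSV)[l==i]
        print(s[i,4],c[i].round(0),"centre",round(cx,4),round(cy,4),"r",round(rad,4),"mean",q.mean(0).round(4),"hue",np.median(h,0))
E
python3 - <<'E'
from h import *
z=np.load("w1.npz");W=cloud(z["P"],z["r"],z["d"])
tops(z["p"],z["d"],W,.098,.125); print(); tops(z["p"],z["d"],W,.038,.052)
E
```

```text
1754 [277.  51.] centre 0.5303 -0.1295 r 0.0205 mean [ 0.5297 -0.1303  0.1083] hue [110. 163. 124.]
1346 [273. 135.] centre 0.5121 -0.2023 r 0.0203 mean [ 0.512  -0.2017  0.1084] hue [ 70. 152.  54.]
1144 [269. 207.] centre 0.494 -0.2751 r 0.0206 mean [ 0.4942 -0.2728  0.108 ] hue [ 20. 155. 184.]

517 [276.   8.] centre 0.5456 -0.0692 r 0.024 mean [ 0.5436 -0.0763  0.0446] hue [ 20. 153. 176.]
550 [269.  76.] centre 0.53 -0.1298 r 0.0274 mean [ 0.5234 -0.1411  0.0448] hue [ 69. 123. 114.]
373 [262. 122.] centre 0.5121 -0.202 r 0.0275 mean [ 0.5052 -0.1892  0.0448] hue [111. 170.  67.]
466 [266. 183.] centre 0.4938 -0.2742 r 0.0275 mean [ 0.495  -0.2616  0.0448] hue [  1.  167.  135.5]
702 [264. 241.] centre 0.4759 -0.3469 r 0.0275 mean [ 0.4774 -0.3398  0.0435] hue [ 15.   7. 107.]
```

```bash
cat >> h.py <<'E'
B={i:np.array([.548,-.0574])+(i-1)*np.array([-.01805,-.07237]) for i in range(1,6)}
def go(xy,z):
    P,r,s=pose(); m=r.as_matrix(); y=m[:,1]
    a=np.degrees(np.arctan2(y[1],y[0])); t=-14.0-a
    print("t",s["clock"],"P",P.round(4),"tilt x",m[:2,0].round(4),"F",s["force"].round(1),"w",round(s["width"],3))
    print("shift units",(m.T@(np.r_[xy,z]-P)/.25).round(3),"yaw units",round(-t/90,4))
E
python3 -c "
from h import *
go(B[4],.13)"
```

```text
t 2.025 P [ 0.4836 -0.2517  0.2252] tilt x [-0.0066  0.0099] F [-0.9 -0.4 -0.7] w 0.996
shift units [0.38  0.063 0.084] yaw units 0.0209
```

>>> move_arm:
  targets:
    - [80,[0,0.02,0.028],0.021]
    - [80,[0.1,0.02,0.028],0]
    - [80,[0.15,0.02,0.028],0]
    - [80,[0.13,0,0],0]
    - [80,[0,0,0],0]

```text
clock: 2.65
eef_pos: [0.4881, -0.2862, 0.1273]
ee_rot: [1.401, 1.082, -1.407]
force: [-0.1, -0.0, -0.8]
width: 0.937
```

```bash
python3 -c "
from h import *
go(B[4],.061)"
```

```text
t 2.65 P [ 0.4881 -0.2862  0.1273] tilt x [-0.0085  0.0056] F [-0.1 -0.  -0.8] w 0.937
shift units [ 0.265  0.012 -0.05 ] yaw units -0.0133
```

>>> move_arm:
  targets:
    - [80,[0,0.01,-0.02],-0.006]
    - [80,[0,0,-0.02],-0.006]
    - [80,[0,0,0],0]

```text
clock: 3.02
eef_pos: [0.4945, -0.279, 0.1307]
ee_rot: [1.39, 1.087, -1.393]
force: [0.9, 0.7, 0.0]
width: 0.936
```

```bash
python3 -c "
from h import *
go(B[4],.061)"
```

```text
t 3.025 P [ 0.4945 -0.279   0.1307] tilt x [-0.0047  0.003 ] F [0.9 0.7 0. ] w 0.936
shift units [ 0.279 -0.006 -0.016] yaw units -0.0027
```

>>> move_arm:
  targets:
    - [80,[0.09,0,-0.016],0]
    - [80,[0.09,0,0],0]
    - [80,[0.07,0,0],0]
    - [80,[0.03,0,0],0]
    - [80,[0,0,0],0]

```text
clock: 3.65
eef_pos: [0.498, -0.2758, 0.0626]
ee_rot: [1.39, 1.08, -1.389]
force: [-0.3, 0.1, -0.1]
width: 0.937
```

```bash
python3 -c "
from h import *
go(B[4],.061)"
```

```text
t 3.65 P [ 0.498  -0.2758  0.0626] tilt x [ 0.0014 -0.001 ] F [-0.3  0.1 -0.1] w 0.937
shift units [ 0.007 -0.017 -0.001] yaw units -0.0023
```

>>> move_arm:
  targets:
    - [80,[0.005,-0.016,0],0]
    - [60,[0,0,0],0]
    - [25,[0,0,0],0]
    - [25,[0,0,0],0]
    - [25,[0,0,0],0]
    - [25,[0,0,0],0]
    - [25,[0,0,0],0]
    - [25,[0,0,0],0]

```text
clock: 4.65
eef_pos: [0.4948, -0.2753, 0.0632]
ee_rot: [1.39, 1.077, -1.387]
force: [0.0, 0.5, -0.3]
width: 0.453
```

```bash
python3 -c "
from h import *
go(B[4],.171)"
```

```text
t 4.65 P [ 0.4948 -0.2753  0.0632] tilt x [ 0.0038 -0.0025] F [ 0.   0.5 -0.3] w 0.453
shift units [-0.431 -0.003 -0.002] yaw units -0.0025
```

>>> move_arm:
  targets:
    - [25,[-0.05,0,0],0]
    - [25,[-0.08,0,0],0]
    - [25,[-0.1,0,0],0]
    - [25,[-0.12,0,0],0]
    - [25,[-0.08,0,0],0]
    - [25,[0,0,0],0]

```text
clock: 5.4
eef_pos: [0.4945, -0.2747, 0.1772]
ee_rot: [1.39, 1.077, -1.386]
force: [0.2, -0.3, -1.5]
width: 0.454
```

```bash
python3 -c "
from h import *
go(B[5],.171)
p,d=robot.snapshot('wrist');cv2.imwrite('pics/w2.png',p[:,:,::-1])"
```

```text
t 5.4 P [ 0.4945 -0.2747  0.1772] tilt x [ 0.0047 -0.0025] F [ 0.2 -0.3 -1.5] w 0.454
shift units [ 0.025 -0.002  0.298] yaw units -0.002
```

View pics/w2.png

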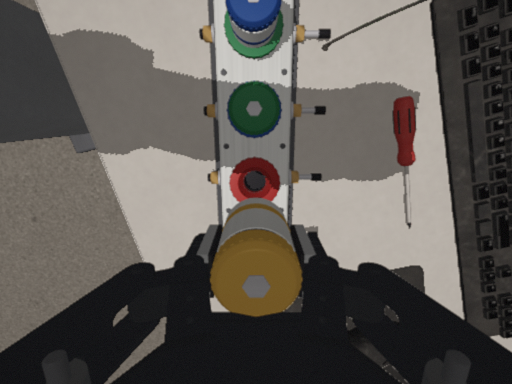

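The yellow cartridge hangs upright between the pads (cap at about 257,285) and the red bay at (254,182) is empty.

>>> move_arm:
  targets:
    - [25,[0,0,0.06],0]
    - [25,[0,0,0.08],0]
    - [25,[0,0,0.08],0]
    - [25,[0,0,0.05],0]
    - [25,[0,0,0.02],0]
    - [25,[0,0,0],0]

```text
clock: 6.2
eef_pos: [0.4723, -0.3511, 0.1727]
ee_rot: [1.391, 1.082, -1.392]
force: [0.4, -0.0, -1.0]
width: 0.46
```

```bash
python3 -c "
from h import *
go(B[5],.171)"
```

```text
t 6.2 P [ 0.4723 -0.3511  0.1727] tilt x [-0.0016  0.0006] F [ 0.4 -0.  -1. ] w 0.46
shift units [ 0.007  0.009 -0.02 ] yaw units -0.0039
```

>>> move_arm:
  targets:
    - [25,[0.07,0.009,-0.02],-0.003]
    - [25,[0.1,0,0],0]
    - [25,[0.09,0,0],0]
    - [25,[0.05,0,0],0]
    - [25,[0,0,0],0]

```text
clock: 6.82
eef_pos: [0.4775, -0.3411, 0.0898]
ee_rot: [1.385, 1.091, -1.383]
force: [0.3, 0.1, -0.4]
width: 0.453
```

```bash
python3 -c "
from h import *
go(B[5],.0632)"
```

```text
t 6.825 P [ 0.4775 -0.3411  0.0898] tilt x [-0.0015  0.0036] F [ 0.3  0.1 -0.4] w 0.453
shift units [ 0.106 -0.001  0.024] yaw units 0.0035
```

>>> move_arm:
  targets:
    - [25,[0,0,0.022],0.002]
    - [25,[0,0,0],0]
    - [25,[0,0,0],0]

```text
clock: 7.2
eef_pos: [0.4774, -0.3473, 0.0915]
ee_rot: [1.387, 1.086, -1.384]
force: [0.6, 0.4, -1.0]
width: 0.454
```

```bash
python3 -c "
from h import *
go(B[5],.0632)"
```

```text
t 7.2 P [ 0.4774 -0.3473  0.0915] tilt x [0.0009 0.0019] F [ 0.6  0.4 -1. ] w 0.454
shift units [ 0.113 -0.007  0.   ] yaw units 0.0015
```

>>> move_arm:
  targets:
    - [25,[0.03,-0.006,0],0]
    - [25,[0.035,0,0],0]
    - [25,[0.03,0,0],0]
    - [25,[0.013,0,0],0]
    - [25,[0,0,0],0]

```text
clock: 7.82
eef_pos: [0.4759, -0.347, 0.0631]
ee_rot: [1.387, 1.085, -1.384]
force: [-1.0, 1.6, 5.9]
width: 0.453
```

```bash
python3 -c "
from h import *
go(B[5],.0632)"
```

```text
t 7.825 P [ 0.4759 -0.347   0.0631] tilt x [0.0012 0.0014] F [-1.   1.6  5.9] w 0.453
shift units [-0. -0. -0.] yaw units 0.0014
```

>>> move_arm:
  targets:
    - [60,[0,0,0],0]
    - [80,[0,0,0],0]
    - [80,[0,0,0],0]
    - [80,[-0.05,0,0],0]
    - [80,[-0.1,0,0],0]
    - [80,[-0.12,0,0],0]
    - [80,[-0.06,0,0],0]
    - [80,[0,0,0],0]

```text
clock: 8.82
eef_pos: [0.4765, -0.3473, 0.1506]
ee_rot: [1.387, 1.083, -1.382]
force: [-0.6, -0.3, -0.8]
width: 0.935
```

```bash
python3 -c "
from h import *
go(B[1],.145)"
```

```text
t 8.825 P [ 0.4765 -0.3473  0.1506] tilt x [0.0033 0.0004] F [-0.6 -0.3 -0.8] w 0.935
shift units [ 0.024 -0.    -1.194] yaw units 0.0016
```

>>> move_arm:
  targets:
    - [80,[0,0,-0.1],0]
    - [80,[0,0,-0.2],0]
    - [80,[0,0,-0.2],0]
    - [80,[0,0,-0.2],0]
    - [80,[0,0,-0.2],0]
    - [80,[0,0,-0.15],0]
    - [80,[0,0,-0.07],0]
    - [80,[0,0,-0.03],0]
    - [80,[0,0,0],0]

```text
clock: 9.95
eef_pos: [0.5433, -0.063, 0.143]
ee_rot: [1.387, 1.088, -1.394]
force: [-0.1, -1.0, 0.5]
width: 0.933
```

```bash
python3 -c "
from h import *
go(B[1],.145)"
```

```text
t 9.95 P [ 0.5433 -0.063   0.143 ] tilt x [-0.0066  0.0019] F [-0.1 -1.   0.5] w 0.933
shift units [-0.008  0.013 -0.026] yaw units -0.0018
```

Check the bay 1 / red cap position from here while correcting.

>>> move_arm:
  targets:
    - [80,[0,0.012,-0.024],-0.001]
    - [80,[0,0,0],0]
    - [80,[0,0,0],0]

```text
clock: 10.32
eef_pos: [0.5475, -0.0615, 0.1427]
ee_rot: [1.388, 1.085, -1.397]
force: [-0.5, -0.3, -0.2]
width: 0.936
```

```bash
python3 - <<'E'
from h import *
P,r,s=pose()
z=robot.snapshot("top")
c=robot.calibration("top")
p,d=robot.snapshot("wrist");W=cloud(P,r.as_matrix(),d)
m=(W[...,2]>.095)&(W[...,2]<.125)&(d>0)&(np.hypot(W[...,0]-B[1][0],W[...,1]-B[1][1])<.03)
q=W[m]; print(m.sum(),cv2.minEnclosingCircle(q[:,:2].astype(np.float32)),q.mean(0), B[1])
go(B[1],.0632)
cv2.imwrite("pics/w3.png",p[:,:,::-1])
E
```

```text
2416 ((0.5481913685798645, -0.056752461940050125), 0.0204932764172554) [ 0.54868703 -0.05436811  0.10792413] [ 0.548  -0.0574]
t 10.425 P [ 0.5475 -0.0612  0.1428] tilt x [-0.007   0.0006] F [-1.2 -0.7  0.7] w 0.942
shift units [ 0.318  0.    -0.015] yaw units -0.0037
```

View pics/w3.png

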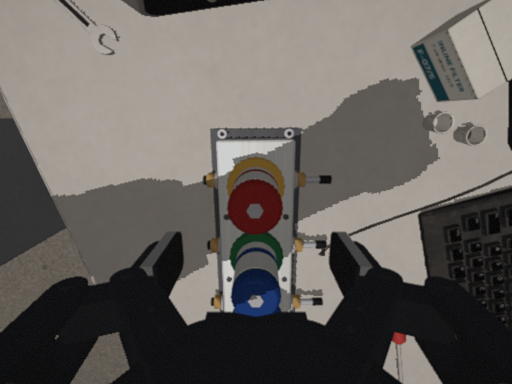

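The red cap at (255,212) is centred between the open fingers, on the yellow collar; it measures within 1 mm of where I expected it. I'll descend.

>>> move_arm:
  targets:
    - [80,[0.06,0,-0.015],-0.002]
    - [80,[0.1,0,0],0]
    - [80,[0.08,0,0],0]
    - [80,[0.05,0,0],0]
    - [80,[0.02,0,0],0]
    - [80,[0,0,0],0]

```text
clock: 11.18
eef_pos: [0.5473, -0.0565, 0.0601]
ee_rot: [1.385, 1.089, -1.394]
force: [-0.3, -0.0, 0.3]
width: 0.941
```

```bash
python3 -c "
from h import *
go(B[1],.0632)"
```

```text
t 11.175 P [ 0.5473 -0.0565  0.0601] tilt x [-0.0079  0.0012] F [-0.3 -0.   0.3] w 0.941
shift units [-0.012  0.003  0.003] yaw units -0.0011
```

>>> move_arm:
  targets:
    - [60,[-0.01,0.003,0.002],0]
    - [25,[0,0,0],0]
    - [25,[0,0,0],0]
    - [25,[0,0,0],0]
    - [25,[0,0,0],0]
    - [25,[0,0,0],0]
    - [25,[0,0,0],0]

```text
clock: 12.05
eef_pos: [0.5489, -0.0575, 0.0644]
ee_rot: [1.386, 1.086, -1.392]
force: [-0.0, 0.1, -1.6]
width: 0.453
```

>>> move_arm:
  targets:
    - [25,[-0.05,0,0],0]
    - [25,[-0.08,0,0],0]
    - [25,[-0.1,0,0],0]
    - [25,[-0.12,0,0],0]
    - [25,[-0.08,0,0],0]
    - [25,[0,0,0],0]

```text
clock: 12.8
eef_pos: [0.5498, -0.0571, 0.1789]
ee_rot: [1.386, 1.086, -1.39]
force: [-0.4, -0.6, -1.5]
width: 0.455
```

```bash
python3 -c "
from h import *
go(B[4],.175)"
```

```text
t 12.8 P [ 0.5498 -0.0571  0.1789] tilt x [-0.0036  0.0009] F [-0.4 -0.6 -1.5] w 0.455
shift units [ 0.016 -0.006  0.898] yaw units -0.0008
```

>>> move_arm:
  targets:
    - [25,[0,-0.006,0.08],0]
    - [25,[0,0,0.14],0]
    - [25,[0,0,0.16],0]
    - [25,[0,0,0.16],0]
    - [25,[0,0,0.14],0]
    - [25,[0,0,0.1],0]
    - [25,[0,0,0.06],0]
    - [25,[0,0,0.02],0]
    - [25,[0,0,0],0]

```text
clock: 13.92
eef_pos: [0.4923, -0.2683, 0.1735]
ee_rot: [1.383, 1.096, -1.391]
force: [0.1, 0.4, -1.2]
width: 0.457
```

```bash
python3 -c "
from h import *
go(B[4],.0944)"
```

```text
t 13.925 P [ 0.4923 -0.2683  0.1735] tilt x [-0.0094  0.0051] F [ 0.1  0.4 -1.2] w 0.457
shift units [0.316 0.015 0.024] yaw units 0.002
```

>>> move_arm:
  targets:
    - [25,[0.04,0.012,0.02],0.002]
    - [25,[0.08,0,0],0]
    - [25,[0.09,0,0],0]
    - [25,[0.06,0,0],0]
    - [25,[0.03,0,0],0]
    - [25,[0,0,0],0]

```text
clock: 14.68
eef_pos: [0.4958, -0.2699, 0.0946]
ee_rot: [1.383, 1.097, -1.387]
force: [-0.7, 0.1, -1.1]
width: 0.455
```

```bash
python3 -c "
from h import *
go(B[4],.0644)"
```

```text
t 14.675 P [ 0.4958 -0.2699  0.0946] tilt x [-0.0082  0.0062] F [-0.7  0.1 -1.1] w 0.455
shift units [ 0.121 -0.002  0.02 ] yaw units 0.0038
```

>>> move_arm:
  targets:
    - [25,[0,-0.002,0.02],0.003]
    - [25,[0,0,0],0]
    - [25,[0,0,0],0]

```text
clock: 15.05
eef_pos: [0.495, -0.2756, 0.0962]
ee_rot: [1.387, 1.092, -1.389]
force: [0.4, -0.4, -1.9]
width: 0.453
```

```bash
python3 -c "
from h import *
go(B[4],.0644)"
```

```text
t 15.05 P [ 0.495  -0.2756  0.0962] tilt x [-0.0057  0.0048] F [ 0.4 -0.4 -1.9] w 0.453
shift units [ 0.127 -0.005 -0.003] yaw units 0.0004
```

>>> move_arm:
  targets:
    - [25,[0.03,-0.004,-0.002],0]
    - [25,[0.035,0,0],0]
    - [25,[0.035,0,0],0]
    - [25,[0.02,0,0],0]
    - [25,[0.004,0,0],0]
    - [25,[0,0,0],0]

```text
clock: 15.8
eef_pos: [0.494, -0.2747, 0.0643]
ee_rot: [1.386, 1.091, -1.39]
force: [-1.2, -0.1, 1.2]
width: 0.455
```

```bash
python3 -c "
from h import *
go(B[4],.0644)"
```

```text
t 15.8 P [ 0.494  -0.2747  0.0643] tilt x [-0.0058  0.004 ] F [-1.2 -0.1  1.2] w 0.455
shift units [-0.001 -0.001 -0.001] yaw units 0.0004
```

>>> move_arm:
  targets:
    - [60,[0,0,0],0]
    - [80,[0,0,0],0]
    - [80,[0,0,0],0]
    - [80,[-0.05,0,0],0]
    - [80,[-0.1,0,0],0]
    - [80,[-0.12,0,0],0]
    - [80,[-0.06,0,0],0]
    - [80,[0,0,0],0]

```text
clock: 16.8
eef_pos: [0.4951, -0.275, 0.1511]
ee_rot: [1.386, 1.09, -1.388]
force: [-0.7, -0.5, -1.1]
width: 0.933
```

>>> move_arm:
  targets:
    - [80,[0,0,0.06],0]
    - [80,[0,0,0.08],0]
    - [80,[0,0,0.08],0]
    - [80,[0,0,0.05],0]
    - [80,[0,0,0.02],0]
    - [80,[0,0,0],0]

```text
clock: 17.55
eef_pos: [0.4737, -0.3518, 0.1472]
ee_rot: [1.388, 1.094, -1.394]
force: [0.2, -0.6, 0.1]
width: 0.939
```

```bash
python3 - <<'E'
from h import *
P,r,s=pose()
p,d=robot.snapshot("wrist");W=cloud(P,r.as_matrix(),d)
for b in (2,3,4,5):
  m=(W[...,2]>.095)&(W[...,2]<.125)&(d>0)&(np.hypot(W[...,0]-B[b][0],W[...,1]-B[b][1])<.03)
  q=W[m]
  if len(q): print(b,m.sum(),cv2.minEnclosingCircle(q[:,:2].astype(np.float32)),q.mean(0),B[b],np.median(p[m],0))
go(B[5],.0632)
cv2.imwrite("pics/w4.png",p[:,:,::-1])
E
```

```text
3 309 ((0.5083646178245544, -0.2171049416065216), 0.01360442116856575) [ 0.50757002 -0.22060941  0.10198114] [ 0.5119  -0.20214] [22. 54. 33.]
4 3012 ((0.49443820118904114, -0.27441999316215515), 0.020291214808821678) [ 0.49458021 -0.27422396  0.10849689] [ 0.49385 -0.27451] [90. 27. 26.]
5 2318 ((0.4760473370552063, -0.34720468521118164), 0.020638147369027138) [ 0.47674522 -0.34474476  0.10795696] [ 0.4758  -0.34688] [115.  89.  39.]
t 17.6 P [ 0.4738 -0.3514  0.1472] tilt x [-0.0092  0.0062] F [-0.1 -0.5  0.4] w 0.937
shift units [ 0.336  0.007 -0.018] yaw units -0.0009
```

View pics/w4.png

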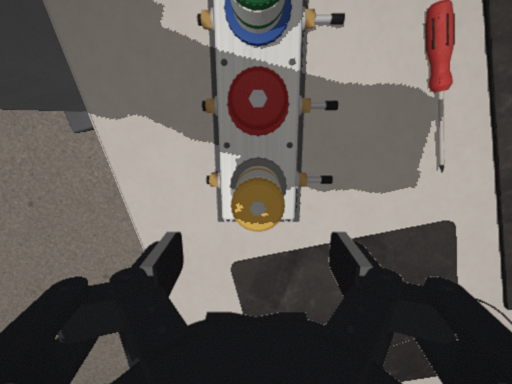

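Red (258,101) is home in the red bay with its cap at 0.108 m, and yellow (258,205) stands in grey. Next: grasp yellow.

>>> move_arm:
  targets:
    - [80,[0.04,0.006,-0.02],0]
    - [80,[0.1,0,0],0]
    - [80,[0.09,0,0],0]
    - [80,[0.06,0,0],0]
    - [80,[0.025,0,0],0]
    - [80,[0,0,0],0]

```text
clock: 18.35
eef_pos: [0.4786, -0.3411, 0.0651]
ee_rot: [1.385, 1.097, -1.387]
force: [0.3, 0.4, 1.2]
width: 0.94
```

```bash
python3 -c "
from h import *
go(B[5],.0632)"
```

```text
t 18.35 P [ 0.4786 -0.3411  0.0651] tilt x [-0.0075  0.0076] F [0.3 0.4 1.2] w 0.94
shift units [ 0.008 -0.005  0.025] yaw units 0.0031
```

>>> move_arm:
  targets:
    - [80,[0.006,-0.005,0.024],0.002]
    - [60,[0,0,0],0]
    - [25,[0,0,0],0]
    - [25,[0,0,0],0]
    - [25,[0,0,0],0]
    - [25,[0,0,0],0]
    - [25,[0,0,0],0]
    - [25,[0,0,0],0]

```text
clock: 19.35
eef_pos: [0.4767, -0.348, 0.0655]
ee_rot: [1.387, 1.092, -1.388]
force: [-0.3, 0.6, 0.3]
width: 0.46
```

>>> move_arm:
  targets:
    - [25,[-0.05,0,0],0]
    - [25,[-0.08,0,0],0]
    - [25,[-0.1,0,0],0]
    - [25,[-0.12,0,0],0]
    - [25,[-0.08,0,0],0]
    - [25,[0,0,0],0]

```text
clock: 20.1
eef_pos: [0.4775, -0.348, 0.1796]
ee_rot: [1.387, 1.092, -1.387]
force: [0.4, 0.8, -1.0]
width: 0.455
```

```bash
python3 -c "
from h import *
go(B[1],.175)"
```

```text
t 20.1 P [ 0.4775 -0.348   0.1796] tilt x [-0.004   0.0054] F [ 0.4  0.8 -1. ] w 0.455
shift units [ 0.024 -0.005 -1.196] yaw units 0.0011
```

Home TCP height for this grip is 0.0655.

>>> move_arm:
  targets:
    - [25,[0,-0.004,-0.08],0]
    - [25,[0,0,-0.16],0]
    - [25,[0,0,-0.18],0]
    - [25,[0,0,-0.18],0]
    - [25,[0,0,-0.18],0]
    - [25,[0,0,-0.16],0]
    - [25,[0,0,-0.12],0]
    - [25,[0,0,-0.07],0]
    - [25,[0,0,-0.03],0]
    - [25,[0,0,0],0]

```text
clock: 21.35
eef_pos: [0.5409, -0.0422, 0.1724]
ee_rot: [1.379, 1.113, -1.388]
force: [0.3, -0.3, -1.3]
width: 0.456
```

```bash
python3 -c "
from h import *
go(B[1],.0955)"
```

```text
t 21.35 P [ 0.5409 -0.0422  0.1724] tilt x [-0.0181  0.014 ] F [ 0.3 -0.3 -1.3] w 0.456
shift units [0.306 0.048 0.055] yaw units 0.0074
```

>>> move_arm:
  targets:
    - [25,[0,0.024,0.027],0.003]
    - [25,[0,0.022,0.026],0.003]
    - [25,[0,0,0],0]
    - [25,[0,0,0],0]

```text
clock: 21.85
eef_pos: [0.5489, -0.0625, 0.1714]
ee_rot: [1.388, 1.105, -1.401]
force: [-0.4, 0.5, -1.5]
width: 0.453
```

```bash
python3 -c "
from h import *
go(B[1],.0955)"
```

```text
t 21.85 P [ 0.5489 -0.0625  0.1714] tilt x [-0.0191  0.0129] F [-0.4  0.5 -1.5] w 0.453
shift units [ 0.304 -0.002 -0.016] yaw units -0.0023
```

>>> move_arm:
  targets:
    - [25,[0.04,-0.002,-0.014],-0.002]
    - [25,[0.08,0,0],0]
    - [25,[0.09,0,0],0]
    - [25,[0.06,0,0],0]
    - [25,[0.025,0,0],0]
    - [25,[0,0,0],0]

```text
clock: 22.6
eef_pos: [0.5475, -0.0562, 0.094]
ee_rot: [1.385, 1.108, -1.397]
force: [0.0, 0.7, -0.5]
width: 0.461
```

```bash
python3 -c "
from h import *
go(B[1],.0655)"
```

```text
t 22.6 P [ 0.5475 -0.0562  0.094 ] tilt x [-0.019   0.0137] F [ 0.   0.7 -0.5] w 0.461
shift units [0.114 0.005 0.005] yaw units 0.0008
```

>>> move_arm:
  targets:
    - [25,[0.03,0.005,0.004],0]
    - [25,[0.035,0,0],0]
    - [25,[0.03,0,0],0]
    - [25,[0.015,0,0],0]
    - [25,[0.004,0,0],0]
    - [25,[0,0,0],0]

```text
clock: 23.35
eef_pos: [0.5494, -0.0573, 0.0658]
ee_rot: [1.386, 1.105, -1.395]
force: [1.2, -0.1, -0.4]
width: 0.46
```

```bash
python3 -c "
from h import *
go(B[1],.0655)"
```

```text
t 23.35 P [ 0.5494 -0.0573  0.0658] tilt x [-0.016   0.0128] F [ 1.2 -0.1 -0.4] w 0.46
shift units [ 0.001 -0.005  0.002] yaw units 0.0006
```

>>> move_arm:
  targets:
    - [25,[0.008,-0.005,0],0]
    - [25,[0.004,0,0],0]
    - [60,[0,0,0],0]
    - [80,[0,0,0],0]
    - [80,[0,0,0],0]
    - [80,[-0.05,0,0],0]
    - [80,[-0.1,0,0],0]
    - [80,[-0.12,0,0],0]
    - [80,[-0.06,0,0],0]
    - [80,[0,0,0],0]

```text
clock: 24.6
eef_pos: [0.551, -0.0579, 0.1523]
ee_rot: [1.388, 1.101, -1.391]
force: [0.0, -0.4, -1.4]
width: 0.935
```

```bash
python3 -c "
from h import *
go(B[3],.145)"
```

```text
t 24.6 P [ 0.551  -0.0579  0.1523] tilt x [-0.0116  0.0118] F [ 0.  -0.4 -1.4] w 0.935
shift units [ 0.024 -0.012  0.598] yaw units 0.0007
```

>>> move_arm:
  targets:
    - [80,[0,-0.01,0.07],0]
    - [80,[0,0,0.12],0]
    - [80,[0,0,0.14],0]
    - [80,[0,0,0.12],0]
    - [80,[0,0,0.08],0]
    - [80,[0,0,0.04],0]
    - [80,[0,0,0.015],0]
    - [80,[0,0,0],0]
    - [80,[0,0,0],0]

```text
clock: 25.72
eef_pos: [0.5046, -0.2077, 0.1434]
ee_rot: [1.384, 1.111, -1.402]
force: [0.3, -0.2, -0.6]
width: 0.938
```

```bash
cat >> h.py <<'E'
def look(name):
  P,r,s=pose()
  p,d=robot.snapshot("wrist");W=cloud(P,r.as_matrix(),d)
  for b in B:
    m=(W[...,2]>.095)&(W[...,2]<.125)&(d>0)&(np.hypot(W[...,0]-B[b][0],W[...,1]-B[b][1])<.03)
    q=W[m]
    if len(q)>500: print(b,m.sum(),np.round(cv2.minEnclosingCircle(q[:,:2].astype(np.float32))[0],4),"z95",np.percentile(q[:,2],90).round(4),B[b].round(4),np.median(p[m],0))
  cv2.imwrite(f"pics/{name}.png",p[:,:,::-1])
E
python3 -c "
from h import *
look('w5')
go(B[3],.0632)"
```

```text
2 3169 [ 0.5301 -0.1296] z95 0.1097 [ 0.53   -0.1298] [ 55.  82. 137.]
3 2428 [ 0.5119 -0.2022] z95 0.1096 [ 0.5119 -0.2021] [21. 55. 32.]
4 1998 [ 0.4944 -0.2736] z95 0.1095 [ 0.4938 -0.2745] [142.  38.  36.]
t 25.775 P [ 0.5046 -0.2076  0.1434] tilt x [-0.0243  0.0144] F [ 0.4 -0.4 -0.1] w 0.934
shift units [ 0.32   0.032 -0.026] yaw units 0.0
```

>>> move_arm:
  targets:
    - [80,[0,0.015,-0.012],0]
    - [80,[0,0.015,-0.012],0]
    - [80,[0,0,0],0]
    - [80,[0,0,0],0]
    - [80,[0,0,0],0]
    - [80,[0,0,0],0]
    - [80,[0,0,0],0]
    - [80,[0,0,0],0]
    - [80,[0,0,0],0]
    - [80,[0,0,0],0]
    - [80,[0,0,0],0]
    - [80,[0,0,0],0]

```text
clock: 27.28
eef_pos: [0.5145, -0.2021, 0.1435]
ee_rot: [1.383, 1.112, -1.4]
force: [0.8, 0.2, 0.6]
width: 0.938
```

```bash
python3 -c "
from h import *
go(B[3],.0632)"
```

```text
t 27.275 P [ 0.5145 -0.2021  0.1435] tilt x [-0.0238  0.0144] F [0.8 0.2 0.6] w 0.938
shift units [ 0.321 -0.002  0.005] yaw units 0.0013
```

>>> move_arm:
  targets:
    - [80,[-0.2,0,0],0]
    - [80,[-0.2,0,0],0]
    - [80,[0,0,0],0]
    - [80,[0,0,0],0]

```text
clock: 27.78
eef_pos: [0.5163, -0.2033, 0.2451]
ee_rot: [1.382, 1.114, -1.401]
force: [0.7, 0.2, 0.4]
width: 0.936
```

```bash
python3 -c "
from h import *
go(B[3],.145)"
```

```text
t 27.775 P [ 0.5163 -0.2033  0.2451] tilt x [-0.0257  0.0154] F [0.7 0.2 0.4] w 0.936
shift units [ 0.401 -0.007  0.003] yaw units 0.0015
```

>>> move_arm:
  targets:
    - [80,[0.04,0,0],0]
    - [80,[0.04,0,0],0]
    - [80,[0.04,0,0],0]
    - [80,[0.04,0,0],0]
    - [80,[0.04,0,0],0]
    - [80,[0.04,0,0],0]
    - [80,[0.04,0,0],0]
    - [80,[0.04,0,0],0]
    - [80,[0.04,0,0],0]
    - [80,[0,0,0],0]

```text
clock: 29.02
eef_pos: [0.5112, -0.201, 0.1444]
ee_rot: [1.38, 1.121, -1.405]
force: [0.7, -0.0, 0.3]
width: 0.933
```

```bash
python3 -c "
from h import *
go(B[3],.0632)"
```

```text
t 29.025 P [ 0.5112 -0.201   0.1444] tilt x [-0.0323  0.0184] F [ 0.7 -0.   0.3] w 0.933
shift units [0.324 0.015 0.007] yaw units 0.0017
```

>>> move_arm:
  targets:
    - [80,[-0.04,0,0],0]
    - [80,[-0.04,0,0],0]
    - [80,[-0.04,0,0],0]
    - [80,[-0.04,0,0],0]
    - [80,[-0.04,0,0],0]
    - [80,[-0.04,0,0],0]
    - [80,[-0.04,0,0],0]
    - [80,[-0.04,0,0],0]
    - [80,[-0.04,0,0],0]
    - [80,[-0.04,0,0],0]
    - [80,[-0.04,0,0],0]
    - [80,[0,0,0],0]

```text
clock: 30.52
eef_pos: [0.5161, -0.2033, 0.2647]
ee_rot: [1.381, 1.117, -1.402]
force: [0.5, 0.5, 0.5]
width: 0.938
```

```bash
python3 -c "
from h import *
go(B[3],.145)"
```

```text
t 30.525 P [ 0.5161 -0.2033  0.2647] tilt x [-0.0283  0.0168] F [0.5 0.5 0.5] w 0.938
shift units [ 0.479 -0.002  0.004] yaw units 0.0017
```

>>> move_arm:
  targets:
    - [80,[0.22,0,0],0]
    - [80,[0.22,0,0],0]
    - [80,[0,0,0],0]
    - [80,[0,0,0],0]

```text
clock: 31.02
eef_pos: [0.5144, -0.202, 0.1546]
ee_rot: [1.382, 1.114, -1.4]
force: [0.5, 0.0, -0.1]
width: 0.938
```

```bash
python3 -c "
from h import *
go(B[3],.145)"
```

```text
t 31.025 P [ 0.5144 -0.202   0.1546] tilt x [-0.025   0.0156] F [ 0.5  0.  -0.1] w 0.938
shift units [ 0.039 -0.009  0.003] yaw units 0.0016
```

>>> move_arm:
  targets:
    - [80,[-0.045,0,0],0]
    - [80,[-0.045,0,0],0]
    - [80,[-0.045,0,0],0]
    - [80,[-0.045,0,0],0]
    - [80,[-0.045,0,0],0]
    - [80,[-0.045,0,0],0]
    - [80,[-0.045,0,0],0]
    - [80,[-0.045,0,0],0]
    - [80,[-0.045,0,0],0]
    - [80,[0.2,0,0],0]
    - [80,[0.2,0,0],0]
    - [80,[0,0,0],0]

```text
clock: 32.52
eef_pos: [0.5192, -0.2038, 0.1699]
ee_rot: [1.386, 1.101, -1.393]
force: [-0.2, 0.6, 0.3]
width: 0.936
```

>>> move_arm:
  targets:
    - [80,[-0.045,0,0],0]
    - [80,[-0.045,0,0],0]
    - [80,[-0.045,0,0],0]
    - [80,[-0.045,0,0],0]
    - [80,[-0.045,0,0],0]
    - [80,[-0.045,0,0],0]
    - [80,[-0.045,0,0],0]
    - [80,[-0.045,0,0],0]
    - [80,[-0.045,0,0],0]
    - [80,[0.2,0,0],0]
    - [80,[0.2,0,0],0]
    - [80,[0,0,0],0]

```text
clock: 34.02
eef_pos: [0.5244, -0.2054, 0.1866]
ee_rot: [1.39, 1.089, -1.385]
force: [-0.1, 0.7, 1.0]
width: 0.938
```

```bash
python3 -c "
from h import *
go(B[3],.145)"
```

```text
t 34.025 P [ 0.5244 -0.2054  0.1866] tilt x [-0.0004  0.0051] F [-0.1  0.7  1. ] w 0.938
shift units [ 0.167 -0.051  0.   ] yaw units 0.0007
```

>>> move_arm:
  targets:
    - [80,[0,-0.025,0],0]
    - [80,[0,-0.024,0],0]
    - [80,[0.15,0,0],0]
    - [80,[0,0,0],0]
    - [80,[0,0,0],0]

```text
clock: 34.65
eef_pos: [0.5159, -0.2034, 0.1582]
ee_rot: [1.393, 1.077, -1.377]
force: [1.0, -0.4, 0.3]
width: 0.935
```

```bash
python3 -c "
from h import *
go(B[3],.065)"
```

```text
t 34.65 P [ 0.5159 -0.2034  0.1582] tilt x [0.0107 0.0002] F [ 1.  -0.4  0.3] w 0.935
shift units [ 0.372 -0.021  0.   ] yaw units 0.0004
```

>>> move_arm:
  targets:
    - [80,[0.03,-0.01,0],0]
    - [80,[0.04,-0.006,0],0]
    - [80,[0.04,0,0],0]
    - [80,[0.04,0,0],0]
    - [80,[0.05,0,0],0]
    - [80,[0.05,0,0],0]
    - [80,[0.05,0,0],0]
    - [80,[0.04,0,0],0]
    - [80,[0.02,0,0],0]
    - [80,[0,0,0],0]

```text
clock: 35.9
eef_pos: [0.5137, -0.2026, 0.0633]
ee_rot: [1.393, 1.076, -1.376]
force: [-0.5, 0.3, -0.1]
width: 0.935
```

```bash
python3 -c "
from h import *
go(B[3],.065)"
```

```text
t 35.9 P [ 0.5137 -0.2026  0.0633] tilt x [ 0.0122 -0.0003] F [-0.5  0.3 -0.1] w 0.935
shift units [-0.007 -0.008  0.   ] yaw units 0.0003
```

>>> move_arm:
  targets:
    - [60,[-0.005,-0.006,0],0]
    - [25,[0,0,0],0]
    - [25,[0,0,0],0]
    - [25,[0,0,0],0]
    - [25,[0,0,0],0]
    - [25,[0,0,0],0]
    - [25,[0,0,0],0]

```text
clock: 36.78
eef_pos: [0.5127, -0.2025, 0.0658]
ee_rot: [1.393, 1.074, -1.376]
force: [-0.2, -0.5, -1.1]
width: 0.455
```

>>> move_arm:
  targets:
    - [25,[-0.05,0,0],0]
    - [25,[-0.08,0,0],0]
    - [25,[-0.12,0,0],0]
    - [25,[-0.14,0,0],0]
    - [25,[-0.06,0,0],0]
    - [25,[0,0,0],0]

```text
clock: 37.52
eef_pos: [0.5108, -0.202, 0.184]
ee_rot: [1.393, 1.074, -1.375]
force: [0.1, -0.3, -2.7]
width: 0.455
```

```bash
python3 -c "
from h import *
go(B[5],.17)"
```

```text
t 37.525 P [ 0.5108 -0.202   0.184 ] tilt x [ 0.014 -0.001] F [ 0.1 -0.3 -2.7] w 0.455
shift units [0.055 0.003 0.596] yaw units 0.0006
```

Green's home TCP height is 0.0658. Move to bay 5.

>>> move_arm:
  targets:
    - [25,[0,0.002,0.07],0]
    - [25,[0,0,0.12],0]
    - [25,[0,0,0.14],0]
    - [25,[0,0,0.12],0]
    - [25,[0,0,0.08],0]
    - [25,[0,0,0.04],0]
    - [25,[0,0,0.01],0]
    - [25,[0,0,0],0]
    - [25,[0,0,0],0]

```text
clock: 38.65
eef_pos: [0.4705, -0.3487, 0.1751]
ee_rot: [1.391, 1.088, -1.381]
force: [-0.2, 0.4, -1.9]
width: 0.455
```

```bash
python3 -c "
from h import *
go(B[5],.0958)"
```

```text
t 38.65 P [ 0.4705 -0.3487  0.1751] tilt x [0.003  0.0054] F [-0.2  0.4 -1.9] w 0.455
shift units [ 0.317  0.018 -0.01 ] yaw units 0.0016
```

>>> move_arm:
  targets:
    - [25,[0.04,0.015,-0.01],0.001]
    - [25,[0.08,0,0],0]
    - [25,[0.09,0,0],0]
    - [25,[0.07,0,0],0]
    - [25,[0.02,0,0],0]
    - [25,[0,0,0],0]

```text
clock: 39.4
eef_pos: [0.4781, -0.3431, 0.0968]
ee_rot: [1.389, 1.089, -1.376]
force: [-0.2, -1.0, -1.7]
width: 0.459
```

```bash
python3 -c "
from h import *
go(B[5],.0658)"
```

```text
t 39.4 P [ 0.4781 -0.3431  0.0968] tilt x [0.0049 0.0058] F [-0.2 -1.  -1.7] w 0.459
shift units [ 0.124 -0.006  0.018] yaw units 0.0038
```

>>> move_arm:
  targets:
    - [25,[0,-0.005,0.017],0.003]
    - [25,[0,0,0],0]
    - [25,[0,0,0],0]
    - [25,[0.03,0,0],0]
    - [25,[0.02,0,0],0]
    - [25,[0,0,0],0]

```text
clock: 40.15
eef_pos: [0.4767, -0.3481, 0.0854]
ee_rot: [1.393, 1.082, -1.379]
force: [-0.1, 0.0, -0.9]
width: 0.454
```

```bash
python3 -c "
from h import *
go(B[5],.0658)"
```

```text
t 40.15 P [ 0.4767 -0.3481  0.0854] tilt x [0.0074 0.0037] F [-0.1  0.  -0.9] w 0.454
shift units [ 0.078 -0.005 -0.003] yaw units 0.0002
```

>>> move_arm:
  targets:
    - [25,[0.03,-0.004,-0.003],0]
    - [25,[0.03,0,0],0]
    - [25,[0.018,0,0],0]
    - [25,[0.006,0,0],0]
    - [25,[0,0,0],0]

```text
clock: 40.78
eef_pos: [0.4762, -0.347, 0.066]
ee_rot: [1.392, 1.081, -1.38]
force: [-0.7, 0.7, -1.8]
width: 0.452
```

```bash
python3 -c "
from h import *
go(B[5],.0658)"
```

```text
t 40.775 P [ 0.4762 -0.347   0.066 ] tilt x [0.0072 0.0022] F [-0.7  0.7 -1.8] w 0.452
shift units [ 0.001 -0.002 -0.   ] yaw units 0.0003
```

Press it home, release, lift and go to bay 2 (0.224 m, about -0.895 units).

>>> move_arm:
  targets:
    - [25,[0.008,0,0],0]
    - [25,[0.004,0,0],0]
    - [60,[0,0,0],0]
    - [80,[0,0,0],0]
    - [80,[0,0,0],0]
    - [80,[-0.05,0,0],0]
    - [80,[-0.1,0,0],0]
    - [80,[-0.12,0,0],0]
    - [80,[-0.06,0,0],0]
    - [80,[0,0,0],0]

```text
clock: 42.02
eef_pos: [0.4764, -0.3474, 0.1518]
ee_rot: [1.392, 1.079, -1.379]
force: [-0.0, -0.9, -0.4]
width: 0.939
```

```bash
python3 -c "
from h import *
go(B[2],.145)"
```

```text
t 42.025 P [ 0.4764 -0.3474  0.1518] tilt x [0.0082 0.0007] F [-0.  -0.9 -0.4] w 0.939
shift units [ 0.029 -0.002 -0.896] yaw units 0.0003
```

>>> move_arm:
  targets:
    - [80,[0,0,-0.1],0]
    - [80,[0,0,-0.2],0]
    - [80,[0,0,-0.2],0]
    - [80,[0,0,-0.18],0]
    - [80,[0,0,-0.1],0]
    - [80,[0,0,-0.05],0]
    - [80,[0,0,-0.02],0]
    - [80,[0,0,0],0]
    - [80,[0,0,0],0]

```text
clock: 43.15
eef_pos: [0.5251, -0.1384, 0.1452]
ee_rot: [1.392, 1.083, -1.39]
force: [0.3, -0.3, -0.1]
width: 0.935
```

```bash
python3 -c "
from h import *
look('w6')
go(B[2],.065)"
```

```text
1 3173 [ 0.55   -0.0566] z95 0.1097 [ 0.548  -0.0574] [191. 158.  81.]
2 2400 [ 0.53   -0.1294] z95 0.1096 [ 0.53   -0.1298] [16. 30. 61.]
t 43.2 P [ 0.5251 -0.1385  0.1452] tilt x [-0.0005  0.0025] F [ 0.4 -0.9  0.6] w 0.94
shift units [ 0.321  0.011 -0.038] yaw units -0.0036
```

>>> move_arm:
  targets:
    - [80,[0.02,0.005,-0.018],-0.002]
    - [80,[0.06,0.005,-0.018],-0.001]
    - [80,[0.1,0,0],0]
    - [80,[0.08,0,0],0]
    - [80,[0.04,0,0],0]
    - [80,[0.01,0,0],0]
    - [80,[0,0,0],0]

```text
clock: 44.08
eef_pos: [0.5296, -0.13, 0.0622]
ee_rot: [1.39, 1.086, -1.388]
force: [-0.5, -0.5, 0.5]
width: 0.934
```

```bash
python3 -c "
from h import *
go(B[2],.065)"
```

```text
t 44.075 P [ 0.5296 -0.13    0.0622] tilt x [-0.0015  0.0031] F [-0.5 -0.5  0.5] w 0.934
shift units [-0.011  0.001 -0.001] yaw units -0.0012
```

>>> move_arm:
  targets:
    - [60,[-0.009,0,0],0]
    - [25,[0,0,0],0]
    - [25,[0,0,0],0]
    - [25,[0,0,0],0]
    - [25,[0,0,0],0]
    - [25,[0,0,0],0]
    - [25,[0,0,0],0]

```text
clock: 44.95
eef_pos: [0.5304, -0.1304, 0.0661]
ee_rot: [1.391, 1.084, -1.387]
force: [-0.0, -0.6, -0.2]
width: 0.454
```

>>> move_arm:
  targets:
    - [25,[-0.05,0,0],0]
    - [25,[-0.08,0,0],0]
    - [25,[-0.12,0,0],0]
    - [25,[-0.14,0,0],0]
    - [25,[-0.06,0,0],0]
    - [25,[0,0,0],0]

```text
clock: 45.7
eef_pos: [0.5299, -0.1303, 0.1842]
ee_rot: [1.39, 1.084, -1.387]
force: [-1.1, 1.2, -2.0]
width: 0.458
```

>>> move_arm:
  targets:
    - [25,[0,0,0.06],0]
    - [25,[0,0,0.08],0]
    - [25,[0,0,0.08],0]
    - [25,[0,0,0.05],0]
    - [25,[0,0,0.02],0]
    - [25,[0,0,0],0]

```text
clock: 46.45
eef_pos: [0.5073, -0.2055, 0.1776]
ee_rot: [1.388, 1.092, -1.395]
force: [-0.6, -0.2, -1.2]
width: 0.454
```

```bash
python3 -c "
from h import *
go(B[3],.095)"
```

```text
t 46.45 P [ 0.5073 -0.2055  0.1776] tilt x [-0.0092  0.0053] F [-0.6 -0.2 -1.2] w 0.454
shift units [ 0.33   0.018 -0.017] yaw units -0.0018
```

>>> move_arm:
  targets:
    - [25,[0.04,0.015,-0.015],-0.001]
    - [25,[0.09,0,0],0]
    - [25,[0.09,0,0],0]
    - [25,[0.07,0,0],0]
    - [25,[0.02,0,0],0]
    - [25,[0,0,0],0]

```text
clock: 47.2
eef_pos: [0.5141, -0.1963, 0.0959]
ee_rot: [1.384, 1.099, -1.386]
force: [-0.4, -0.7, -0.5]
width: 0.453
```

```bash
python3 -c "
from h import *
go(B[3],.0661)"
```

```text
t 47.2 P [ 0.5141 -0.1963  0.0959] tilt x [-0.0076  0.0078] F [-0.4 -0.7 -0.5] w 0.453
shift units [ 0.119 -0.002  0.026] yaw units 0.0041
```

>>> move_arm:
  targets:
    - [25,[0,-0.003,0.024],0.003]
    - [25,[0,0,0],0]
    - [25,[0,0,0],0]
    - [25,[0.03,0,0],0]
    - [25,[0.02,0,0],0]
    - [25,[0,0,0],0]

```text
clock: 47.95
eef_pos: [0.5128, -0.2026, 0.0844]
ee_rot: [1.388, 1.093, -1.388]
force: [0.4, -0.2, -2.4]
width: 0.459
```

```bash
python3 -c "
from h import *
go(B[3],.0661)"
```

```text
t 47.95 P [ 0.5128 -0.2026  0.0844] tilt x [-0.0047  0.0065] F [ 0.4 -0.2 -2.4] w 0.459
shift units [ 0.073 -0.004 -0.001] yaw units 0.0007
```

>>> move_arm:
  targets:
    - [25,[0.03,-0.004,0],0]
    - [25,[0.028,0,0],0]
    - [25,[0.016,0,0],0]
    - [25,[0.006,0,0],0]
    - [25,[0.006,0,0],0]
    - [25,[0,0,0],0]

```text
clock: 48.7
eef_pos: [0.512, -0.2022, 0.0664]
ee_rot: [1.386, 1.09, -1.388]
force: [0.5, 0.2, -2.3]
width: 0.454
```

```bash
python3 -c "
from h import *
go(B[3],.0661)"
```

```text
t 48.7 P [ 0.512  -0.2022  0.0664] tilt x [-0.0046  0.0036] F [ 0.5  0.2 -2.3] w 0.454
shift units [ 0.001 -0.    -0.   ] yaw units 0.0008
```

>>> move_arm:
  targets:
    - [25,[0.008,0,0],0]
    - [25,[0.004,0,0],0]
    - [60,[0,0,0],0]
    - [80,[0,0,0],0]
    - [80,[0,0,0],0]
    - [80,[-0.05,0,0],0]
    - [80,[-0.1,0,0],0]
    - [80,[-0.12,0,0],0]
    - [80,[-0.06,0,0],0]
    - [80,[0,0,0],0]

```text
clock: 49.95
eef_pos: [0.5132, -0.2024, 0.1521]
ee_rot: [1.386, 1.089, -1.388]
force: [-0.3, 0.0, 0.2]
width: 0.94
```

>>> move_arm:
  targets:
    - [80,[0,0,0.07],0]
    - [80,[0,0,0.12],0]
    - [80,[0,0,0.14],0]
    - [80,[0,0,0.12],0]
    - [80,[0,0,0.08],0]
    - [80,[0,0,0.04],0]
    - [80,[0,0,0.01],0]
    - [80,[0,0,0],0]
    - [80,[0,0,0],0]

```text
clock: 51.08
eef_pos: [0.4728, -0.3492, 0.1451]
ee_rot: [1.383, 1.099, -1.392]
force: [-0.1, 0.4, 0.6]
width: 0.937
```

```bash
python3 -c "
from h import *
look('w7')
go(B[5],.065)"
```

```text
4 3055 [ 0.4945 -0.2744] z95 0.1098 [ 0.4938 -0.2745] [90. 27. 26.]
5 2357 [ 0.4762 -0.3472] z95 0.1096 [ 0.4758 -0.3469] [24. 59. 35.]
t 51.125 P [ 0.4728 -0.3491  0.1451] tilt x [-0.012   0.0073] F [ 0.   0.4 -0.6] w 0.935
shift units [ 0.32   0.014 -0.01 ] yaw units 0.0019
```

>>> move_arm:
  targets:
    - [80,[0,0.012,-0.009],0.001]
    - [80,[0.1,0,0],0]
    - [80,[0.12,0,0],0]
    - [80,[0.08,0,0],0]
    - [80,[0.015,0,0],0]
    - [80,[0,0,0],0]

```text
clock: 51.88
eef_pos: [0.4794, -0.3446, 0.0664]
ee_rot: [1.383, 1.097, -1.387]
force: [0.6, 0.4, -0.4]
width: 0.936
```

```bash
python3 -c "
from h import *
go(B[5],.065)"
```

```text
t 51.875 P [ 0.4794 -0.3446  0.0664] tilt x [-0.0079  0.0059] F [ 0.6  0.4 -0.4] w 0.936
shift units [ 0.006 -0.012  0.012] yaw units 0.0036
```

>>> move_arm:
  targets:
    - [80,[0.005,-0.011,0.012],0.003]
    - [60,[0,0,0],0]
    - [25,[0,0,0],0]
    - [25,[0,0,0],0]
    - [25,[0,0,0],0]
    - [25,[0,0,0],0]
    - [25,[0,0,0],0]
    - [25,[0,0,0],0]

```text
clock: 52.88
eef_pos: [0.4771, -0.3478, 0.0677]
ee_rot: [1.386, 1.09, -1.389]
force: [0.0, -0.4, 0.1]
width: 0.456
```

>>> move_arm:
  targets:
    - [25,[-0.05,0,0],0]
    - [25,[-0.08,0,0],0]
    - [25,[-0.12,0,0],0]
    - [25,[-0.14,0,0],0]
    - [25,[-0.06,0,0],0]
    - [25,[0,0,0],0]

```text
clock: 53.62
eef_pos: [0.477, -0.3476, 0.1851]
ee_rot: [1.386, 1.092, -1.39]
force: [-0.4, 0.4, -1.3]
width: 0.455
```

>>> move_arm:
  targets:
    - [25,[0,0,-0.1],0]
    - [25,[0,0,-0.2],0]
    - [25,[0,0,-0.2],0]
    - [25,[0,0,-0.18],0]
    - [25,[0,0,-0.1],0]
    - [25,[0,0,-0.06],0]
    - [25,[0,0,-0.03],0]
    - [25,[0,0,0],0]
    - [25,[0,0,0],0]

```text
clock: 54.75
eef_pos: [0.5255, -0.1328, 0.1758]
ee_rot: [1.385, 1.101, -1.403]
force: [0.1, 0.3, -1.4]
width: 0.453
```

```bash
python3 -c "
from h import *
go(B[2],.095)"
```

```text
t 54.75 P [ 0.5255 -0.1328  0.1758] tilt x [-0.0193  0.0084] F [ 0.1  0.3 -1.4] w 0.453
shift units [ 0.323  0.021 -0.015] yaw units -0.0029
```

Green's home TCP height is 0.0677.

>>> move_arm:
  targets:
    - [25,[0,0.018,-0.013],-0.002]
    - [25,[0.09,0,0],0]
    - [25,[0.11,0,0],0]
    - [25,[0.08,0,0],0]
    - [25,[0.015,0,0],0]
    - [25,[0,0,0],0]

```text
clock: 55.5
eef_pos: [0.5316, -0.1343, 0.1014]
ee_rot: [1.388, 1.095, -1.403]
force: [0.2, -0.1, -1.8]
width: 0.451
```

```bash
python3 -c "
from h import *
go(B[2],.0677)"
```

```text
t 55.5 P [ 0.5316 -0.1343  0.1014] tilt x [-0.0156  0.0066] F [ 0.2 -0.1 -1.8] w 0.451
shift units [ 0.135 -0.009 -0.016] yaw units -0.0046
```

>>> move_arm:
  targets:
    - [25,[0,-0.009,-0.015],-0.004]
    - [25,[0,0,0],0]
    - [25,[0,0,0],0]
    - [25,[0.03,0,0],0]
    - [25,[0.03,0,0],0]
    - [25,[0,0,0],0]

```text
clock: 56.25
eef_pos: [0.5314, -0.1302, 0.0876]
ee_rot: [1.385, 1.095, -1.396]
force: [1.0, -0.4, -1.6]
width: 0.455
```

```bash
python3 -c "
from h import *
go(B[2],.0677)"
```

```text
t 56.25 P [ 0.5314 -0.1302  0.0876] tilt x [-0.0122  0.0054] F [ 1.  -0.4 -1.6] w 0.455
shift units [ 0.08  -0.005 -0.   ] yaw units -0.0006
```

>>> move_arm:
  targets:
    - [25,[0.03,-0.005,0],0]
    - [25,[0.03,0,0],0]
    - [25,[0.018,0,0],0]
    - [25,[0.006,0,0],0]
    - [25,[0.006,0,0],0]
    - [25,[0,0,0],0]

```text
clock: 57.0
eef_pos: [0.53, -0.1297, 0.068]
ee_rot: [1.383, 1.093, -1.396]
force: [0.1, 0.2, -1.4]
width: 0.456
```

```bash
python3 -c "
from h import *
go(B[2],.0677)"
```

```text
t 57.0 P [ 0.53   -0.1297  0.068 ] tilt x [-0.0118  0.0027] F [ 0.1  0.2 -1.4] w 0.456
shift units [ 0.001 -0.     0.   ] yaw units -0.0007
```

Press home, release, lift high and back off along -y to look over the whole row.

>>> move_arm:
  targets:
    - [25,[0.008,0,0],0]
    - [25,[0.004,0,0],0]
    - [60,[0,0,0],0]
    - [80,[0,0,0],0]
    - [80,[0,0,0],0]
    - [80,[-0.05,0,0],0]
    - [80,[-0.12,0,0],0]
    - [80,[-0.2,0,0],0]
    - [80,[-0.2,0,0],0]
    - [80,[-0.1,0,0],0]
    - [80,[0,0,0],0]

```text
clock: 58.38
eef_pos: [0.5327, -0.1295, 0.243]
ee_rot: [1.383, 1.091, -1.394]
force: [-0.4, 0.6, -0.8]
width: 0.936
```

>>> move_arm:
  targets:
    - [80,[0,0,0.1],0]
    - [80,[0,0,0.2],0]
    - [80,[0,0,0.2],0]
    - [80,[0,0,0.15],0]
    - [80,[0,0,0.05],0]
    - [80,[0,0,0],0]
    - [80,[0,0,0],0]

```text
clock: 59.25
eef_pos: [0.4881, -0.2992, 0.238]
ee_rot: [1.38, 1.103, -1.392]
force: [-0.2, 0.5, -0.2]
width: 0.94
```

```bash
python3 - <<'E'
from h import *
look('w8')
go(B[5],.2)
p,_=robot.snapshot("scene");cv2.imwrite("pics/s2.png",cv2.resize(p[140:310,60:380],(800,425),interpolation=cv2.INTER_CUBIC)[:,:,::-1])
E
```

```text
2 729 [ 0.5294 -0.1345] z95 0.1095 [ 0.53   -0.1298] [47. 98. 61.]
3 1439 [ 0.5127 -0.2017] z95 0.1098 [ 0.5119 -0.2021] [26. 42. 75.]
4 1162 [ 0.4944 -0.2743] z95 0.1097 [ 0.4938 -0.2745] [83. 22. 21.]
t 59.3 P [ 0.4882 -0.299   0.238 ] tilt x [-0.0146  0.0075] F [-0.3  0.7 -0.7] w 0.938
shift units [ 0.151 -0.001  0.198] yaw units 0.0041
```

View pics/w8.png

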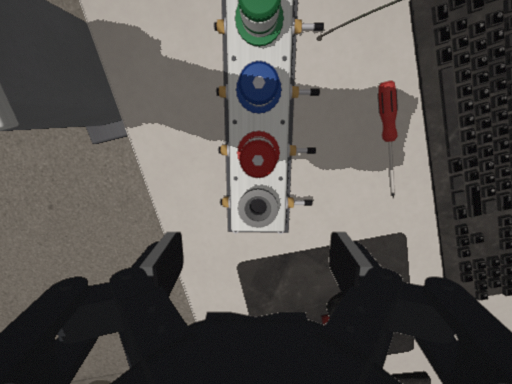

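View pics/s2.png

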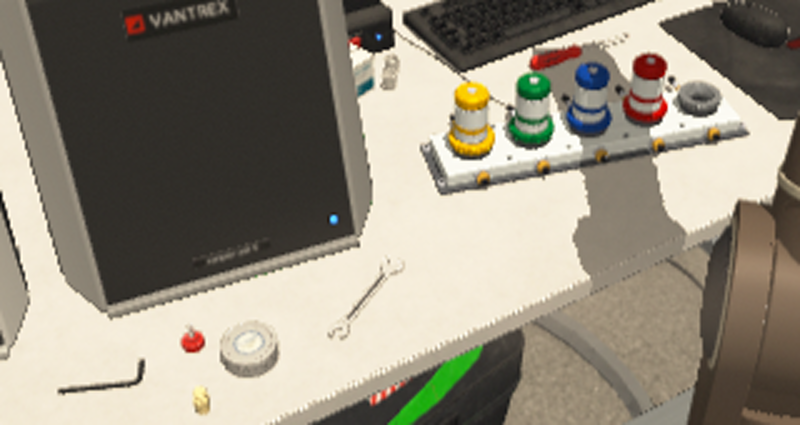

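All four cartridges stand upright on collars of their own colour, the grey bay at (260,206) is empty, and the tin, spanner and driver have not moved. I'm handing in.

```bash
python3 -c "
from cell import robot
print(robot.finish_job())"
```

```text
the job is handed in; nothing more can be done
None
```

The red, blue, yellow and green cartridges now stand in the bays of their own colour. The grey bay was used for parking twice (yellow, then green) and is empty again. The job was handed in at about 59 s, with the gripper open and clear of everything.

**Seating:** In the wrist camera, the cap tops of all four measured about 0.110 m at the 90th percentile. That is the same as for cartridges that had not been moved, and the height expected for a seated one is 0.108 m. Where the whole cap was in view (red, blue, yellow), the centre lay within about 2 mm of its bay's centre. Yellow was the farthest off, about 2 mm, which is within the bore's play.

**Weakest check:** Green's cap was cut off at the edge of the last wrist picture, so its centre was not properly measured. I relied on its height, where the gripper released it, and the final scene picture, which shows it upright and home.

**Bystanders:** The tin, the spanner and the screwdriver look unmoved in the last pictures.

**Tool tilt:** The tool drifted up to about 2° off vertical because moves could not correct tilt directly. I partly worked it out with vertical moves before grasping green. The wrist forces I read, at the end of each move, stayed below about 7 N.

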